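# Run a foil loaf pan under the bench closer and hold the cam lever at full lift

## Robot

A 6-joint arm with a two-finger parallel gripper is mounted at the origin on the work surface. World frame = base frame: x ahead of the robot, y to its left, z up, the work surface at z = 0. Lengths are in m, angles in rad, forces in N, time in s.
With the tool pointing down it reaches from about 0.35 to 0.775 m from the base axis. Payload 5.5 kg.
Tool frame: the origin (TCP) lies where the fingers leave the gripper's body, on its centre line; the fingertips stand env.tip_reach ahead of it and the grasp point (between the pads) lies 54 mm ahead of it (env.tip_reach is the distance from the TCP to the fingertips, in m); z points along the fingers, y is the line along which they close (so a half turn about z gives the same grasp; the last joint's range is limited). The gripper opens to 85 mm and grips with 20 to 120 N. Pads are 22 mm wide; open, the fingers measure 114 mm over their backs; the gripper's body (76 mm by 85 mm) begins 54 mm behind the grasp point. The pads swing forward as they close: fully open they stand 13 mm farther back than shut.
Start: joints at [0.979, 0.313, 0.046, 1.304, 0, 1.431], TCP at [0.251, 0.517, 0.304] pointing down, gripper open.
Joint ranges: [-2.76, 2.76], [-0.86, 1.69], [-1.03, 1.26], [-2.2, 2.34], [-1.47, 1.5], [-3.14, 3.14]. Speed limits (rad/s): [2.57, 2.57, 3.14, 3.14, 3.14, 3.14].

## Interface

Orientations are given as a unit quaternion [w, x, y, z].
In Python, from workcell import status, optics, hand_in, env gives the robot as it stands.
- The arm moves only by the shell command python3 -m handwheel 'ROWS' [FORCE]. ROWS is a JSON object whose one key "deltas" holds a list of rows, each a list of 5 numbers: the opening, from -1 (shut) to 1 (fully open), then the shift along the tool's x, y, z in units of 40 mm (1.0 is 40 mm), then the turn about the tool's z in units of 10 degrees (1.0 is 10 degrees). In form: {"deltas": [[jaw, x, y, z, roll], ...]}. A call has 1 to 20 rows; each row shifts and turns the commanded pose from where the row before left it, along the tool's axes as they then stand; what a row does not reach is not made up. A row lasts 1/8 s, in which the tool goes at most 62.5 mm and 10.7 degrees, less where a joint would pass 70% of its speed; a pose out of reach is approached as far as the arm can. A call is refused whole if a number of a shift passes 1 or a number of a turn 1, either way. A call with a gripper value outside its range is refused whole. The fingers move at their own pace and stop on an object; FORCE is the grip in N (left out, the last holds). Time passes only in rows, so rows that do not move let the fingers close. It gives the time, the measured TCP pose, the force, the opening and the grip force at its end, in the units of the state.
- status.get_state(): the state, without advancing time (a new reading comes with each control period).
- optics.read_camera(name): name is "side" or "top"; returns a dict with "frame" (384x512x3 uint8, red, green, blue), "depth" (384x512 float32, m along the optical axis (not along the pixel's ray), 0 where there is no reading), "vfov" (degrees; the focal length in pixels is half the picture's height over the tangent of half this angle, whatever the lens; pixels are square), "cx", "cy" (the principal point, pixels), "k1" (the pictures are not rectified: a ray, as slopes to the right and down, at radius r is drawn at 1 + k1 r^2 times it, then the intrinsics apply), "origin" and "attitude" of the camera in the world. Camera axes: x right, y down, z forward; pixel columns grow to the right and rows downward; lengths in m; the calibration is good to about 2 mm. A picture is of the moment at which its call begins.
- hand_in(): hands the job in; it is judged then, once.
The state is a dict: "clock": time; "joint_pos": joint angles; "qvel": joint speeds; "tau": joint torques, N m; "tcp_pos": TCP position; "orientation": TCP orientation; "wrist_force": force on the tool from outside, world axes, zero at the start; "ft_torque": the same for the moment, N m; "finger_gap": finger opening in m; "grip_force": force on a finger pad.
Only numpy, scipy, OpenCV 4.12 (cv2) and the standard library are available. Lean on these libraries where they do the work, as an engineer would, in place of code of your own. Each camera call takes 0.05 s, during which the arm holds its last target. There are 200 camera calls.

## Task

A lidded foil loaf pan hangs in the carrier of the bench pan closer, at the loading station. Push the carrier along its rails until it clicks into the detent under the closing head, leaving the lever down until it is home; then swing the cam lever at the side up to its highest lift point, standing straight up, so that the platen raises the pan squarely against the sprung presser. Finish while still holding the lever there, with your hand off the pan, and leave the other things on the table where they are.

Things in the scene. Friction and masses are not known exactly. Their poses are not given: they have to be found in the camera images.
- closer: bench foil-pan closer, fixed: base plate 250 x 370 mm, grey end plates at y = +-178 mm (108 mm high), two rails along its y, and at y = -90 mm a head on two rear columns (x -85 to +140, y -142 to -38, z 134 to 220 mm). Origin: centre of the underside, on the table; x points away from the operator, y to his left, z up. Place and yaw (within 0.15 rad) differ every time
- carrier (a joint): travel of the carrier along the rails to the closer's -y (m): 0 in the loading detent, 0.180 in the closing detent, end stop at 0.187. Sliding takes 1 to 2 N, leaving or entering a detent about 5 N; the detent draws it in over the last few mm. The carrier is an aluminium window frame 215 x 130 mm, top face at z = 116 mm
- carrier_knob (a point): centre of the black upright cylindrical knob on the carrier's front tab: 24 mm diameter, 36 mm tall (z = 124 to 160 mm), the point is at mid-height, z = 142 mm; axes parallel to the closer's. It stands 145 mm in front (-x) of the carrier's centre, 60 mm clear of the head's front
- close_mark (a point): the place of the carrier knob's centre when the carrier is in the closing detent (fixed point of the closer, axes parallel to the closer's)
- camshaft (a joint): angle of cam shaft and lever (rad): 0 = down on its stop, lever to the closer's -x, 25 degrees above level; grows as the lever swings up. 1.134 = straight up = highest lift; beyond it the lift falls; end stop 1.65. No catch: a return spring (0.4 Nm at 0, 0.66 Nm at 1.134) and the load pull it down when let go; lifting takes up to 10 N at the grip
- lever: the cam lever outside the closer's -y end, swinging in its x-z plane: steel bar with a black revolving grip at its end, a cylinder 24 mm in diameter and 70 mm long, parallel to the shaft (closer's y) on the bar's outer side, spinning freely about its own axis. Origin: middle of the grip, 150 mm from the shaft's axis. At rest its axes are parallel to the closer's; they turn with the lever about y
- lever_axis (a point): fixed point on the cam shaft's axis, level with the middle of the lever's grip along y, 39 mm above the table; axes parallel to the closer's, the shaft lies along y. At angle a the middle of the grip is at -150 cos(0.436 + a) mm in x and +150 sin(0.436 + a) mm in z from here
- platen (a joint): lift of the steel platen under the closing station (m), carried by the cam's nose roller: 0 at rest, 0.020 at the highest point (about 0.4 mm less under load), falling 0.7 mm at 0.2 rad either side of it. It rises through the carrier's window, meets the pan after 4 mm and lifts it
- pan: foil loaf pan with a white board lid lying in its rim (one rigid body, about 0.4 kg): body 140 x 78 mm, rim 156 x 92 mm, 48 mm tall; origin at the centre of its bottom, long side along the closer's x. It hangs loosely by its rim in the carrier's window and travels with it
- presser: steel presser plate 146 x 84 mm in the closing head, sprung: it meets the lid after the pan has risen about 12 mm of its 16 mm and then yields upward, 12 N rising to about 18 N. Origin at its centre, 138 mm above the table at rest
- open_pan: bystander: open foil pan of striped baked bars, 156 x 92 x 50 mm; origin at the centre of its underside
- colour_bottle: bystander: small food-colour bottle, 32 mm diameter, 75 mm tall; origin at the centre of its underside
- palette_knife: bystander: palette knife, 260 mm long, lying flat, black handle; origin near mid-length on the table
- frosting_tub: bystander: white tub of orange frosting, 104 mm diameter, 75 mm tall; origin at the centre of its underside

How it is judged:
On the way, in this order (a step that is already met when the one before it is completed fails the run):
1. the carrier is home in the closing detent, with the lever still down (value of joint carrier between 0.176 and 0.184 m and value of joint camshaft below 0.2 rad), for 0.2 s.
2. the lever is swung up to the highest lift, pressing the pan on the presser (value of joint platen above 0.019 m and contact force between pan and presser above 8 N), for 0.2 s.
At the end, for the whole second after the job is handed in: carrier within 4 mm of the closing detent; platen within 1 mm of its 20 mm lift (lever within about 0.16 rad of upright) and still; pan level within 0.05 rad, pressed on the presser with over 8 N and not touched by the robot; fingers on the lever with over 1.5 N (all of step 2 and value of joint carrier between 0.176 and 0.184 m and value of joint camshaft between 0.97 and 1.3 rad and velocity of joint camshaft between -0.1 and 0.1 rad/s and angle between pan's own z axis and vertical below 0.05 rad and contact force between each of the arm, the fingers and pan below 0.3 N and horizontal distance between carrier_knob and close_mark below 0.005 m and contact force between the fingers and lever above 1.5 N); the arm keeps its last pose, push and grip.
It fails at once if the lever is raised while the carrier is not home (value of joint camshaft above 0.3 rad and value of joint carrier below 0.174 m).
It fails at once if a bystander is shifted or knocked over (distance of any of open_pan, colour_bottle, palette_knife, frosting_tub from where it was at the start of the episode above 0.02 m or angle between colour_bottle's own z axis and vertical above 0.4 rad).
It also fails if it takes over 50 s, if anything falls off the work surface, if the arm or the gripper's body presses on something with over 40 N, if the wrist force passes 120 N, or if a joint passes its speed limit or range.

## Working session

There is one attempt and no reset: what is moved stays moved. The work goes in short steps, Python scripts to look and compute and a shell command to move; the robot and the scene stay as the last step left them, time stands still between calls to the robot, and variables do not carry over. Pictures are saved under pics/ and viewed, at most 10 in all, crops included, and the job is handed in when it is done.

```bash
mkdir -p pics; cat > h.py <<'E'
import numpy as np, cv2
from scipy.spatial.transform import Rotation as R
from workcell import status, optics, env
def cam(n):
    c=optics.read_camera(n); c['f']=192/np.tan(np.radians(c['vfov'])/2)
    a=np.array(c['attitude'],float)
    c['R']=a if a.shape==(3,3) else R.from_quat(a,scalar_first=True).as_matrix()
    return c
def pts(c,uv,d=None):
    K=np.array([[c['f'],0,c['cx']],[0,c['f'],c['cy']],[0,0,1.]])
    uv=np.array(uv,float).reshape(-1,1,2)
    s=cv2.undistortPoints(uv,K,np.array([c['k1'],0,0,0.])).reshape(-1,2)
    if d is None: d=np.array([c['depth'][int(v),int(u)] for u,v in uv[:,0]])
    return (np.c_[s,np.ones(len(s))]*np.reshape(d,(-1,1)))@c['R'].T+np.array(c['origin'])
def cloud(c):
    v,u=np.mgrid[0:384,0:512]
    P=pts(c,np.c_[u.ravel(),v.ravel()],c['depth'].ravel()).reshape(384,512,3)
    P[c['depth']==0]=np.nan
    return P
E
python3 - <<'E'
from h import *
for n in('side','top'):
    c=cam(n); cv2.imwrite(f'pics/{n}0.png',c['frame'][...,::-1]); np.save(f'{n}0.npy',cloud(c))
    print(n,c['origin'],c['attitude'],c['vfov'],c['cx'],c['cy'],c['k1'])
print(status.get_state(),env.tip_reach)
E
```

```text
side [1.46600511 0.32092036 1.13109663] [-0.21860869  0.54829571  0.7496437  -0.29935994] 45.29705716223722 259.90774808630766 186.79110821946222 -0.14567110518440052
top [0.34460958 0.03620414 1.26744169] [ 0.04412235 -0.70291106  0.70780529 -0.05459787] 47.61570440220619 262.9236106337975 193.15860926194227 0.034147061026601526
{'clock': 0.1, 'joint_pos': array([ 9.79380854e-01,  3.13928740e-01,  4.50761604e-02,  1.30358328e+00,
       -9.08193492e-06,  1.43115228e+00]), 'qvel': array([-1.37621580e-05, -8.24610441e-04,  3.26772086e-03,  1.52055489e-03,
       -3.71675697e-04, -6.71614683e-05]), 'tau': array([ 3.14536483e-03, -4.81725168e+01,  2.99243510e+01,  1.27735306e-02,
       -1.78186697e-04, -1.78705596e-05]), 'tcp_pos': array([0.25086485, 0.5170135 , 0.30308926]), 'orientation': array([-2.88778860e-04,  2.23969584e-01,  9.74595790e-01, -7.67229089e-04]), 'wrist_force': array([ 0.42315637, -0.24621818, -0.36827222]), 'ft_torque': array([-0.04175031,  0.03423582,  0.03317433]), 'grip_force': 0.0, 'finger_gap': 0.08540608788907865} 0.0726
```

View pics/side0.png

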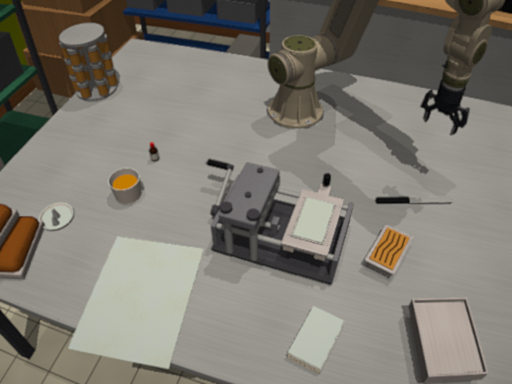

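View pics/top0.png

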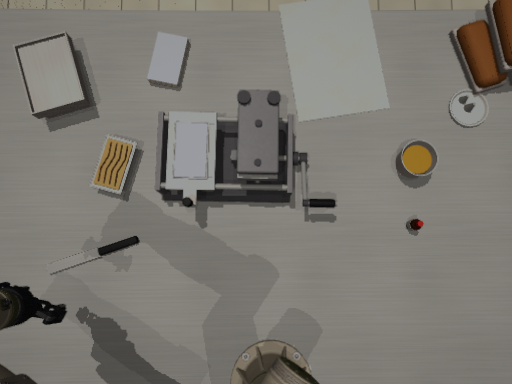

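The side view shows the knob at about (326,181) and the lever grip at (219,164). In the top view the knob is at (188,202), the grip at (320,203), and the closer is nearly square to the world. Next I'll measure positions.

```bash
python3 - <<'E'
from h import *
T=np.load('top0.npy');S=np.load('side0.npy')
for n,P,kn,gr in(('top',T,(188,202),(320,203)),('side',S,(326,181),(219,164))):
    im=cv2.imread(f'pics/{n}0.png').max(2)
    for nm,(u,v),w,zl in(('knob',kn,9,(.11,.2)),('grip',gr,18,(.07,.2))):
        q=P[v-w:v+w+1,u-w:u+w+1].reshape(-1,3); b=im[v-w:v+w+1,u-w:u+w+1].ravel()
        q=q[(b<60)&(q[:,2]>zl[0])&(q[:,2]<zl[1])]
        print(n,nm,len(q),q.mean(0).round(4),q.min(0).round(4),q.max(0).round(4), 'top', np.median(q[q[:,2]>q[:,2].max()-.004],0).round(4))
        if nm=='grip':
            e=np.linalg.svd((q-q.mean(0))[:,:2])[2][0]; print('dir',e, 'yaw', np.arctan2(e[0],-e[1]))
# yaw: end plates / head edges via minAreaRect on heights
for lo,hi in((.2,.24),(.1,.13)):
    m=(T[...,2]>lo)&(T[...,2]<hi)&(T[...,0]>.35)&(T[...,0]<.8)&(abs(T[...,1])<.35)
    q=T[m][:,:2]; r=cv2.minAreaRect((q*1000).astype(np.float32)); print(lo,len(q),r)
E
```

```text
top knob 78 [0.4794 0.2139 0.1546] [0.4685 0.2044 0.1123] [0.4926 0.2343 0.1645] top [0.4808 0.2157 0.162 ]
top grip 235 [ 0.4808 -0.1325  0.1115] [ 0.4713 -0.1727  0.1004] [ 0.4916 -0.0883  0.1196] top [ 0.4791 -0.136   0.1163]
dir [-0.00131363 -0.99999914] yaw -0.001313627930332316
side knob 72 [0.4883 0.2183 0.1491] [0.4763 0.2086 0.1188] [0.4958 0.2277 0.1637] top [0.4846 0.2165 0.1618]
side grip 119 [ 0.4876 -0.1323  0.1107] [ 0.4749 -0.1703  0.1017] [ 0.4962 -0.0859  0.1205] top [ 0.4846 -0.1326  0.1177]
dir [0.00375467 0.99999295] yaw 3.137837974747186
0.2 3467 ((653.1568603515625, 32.37666702270508), (105.83657836914062, 217.23480224609375), 88.65674591064453)
0.1 5607 ((599.0936889648438, 63.159912109375), (490.4763488769531, 267.4848327636719), 88.46466827392578)
```

```bash
python3 -m handwheel '{"deltas": [[1,0,0,0,-1],[1,0,0,0,-1],[1,0,0,0,-0.5],[1,-0.58,-0.745,0,0],[1,-0.58,-0.745,0,0],[1,-0.58,-0.745,0,0],[1,-0.58,-0.745,0,0],[1,-0.58,-0.745,0,0],[1,-0.58,-0.745,0,0],[1,-0.58,-0.745,0,0],[1,-0.58,-0.745,0,0],[1,-0.58,-0.745,0,0],[1,-0.58,-0.745,0,0],[1,0,0,0,0],[1,0,0,0,0]]}' 30
python3 - <<'E'
from h import *
for n in('side','top'):
    c=cam(n); cv2.imwrite(f'pics/{n}1.png',cv2.resize(c['frame'][100:260,100:400,::-1],None,fx=2.6,fy=2.6))
s=status.get_state();print(R.from_quat(s['orientation'],scalar_first=True).as_matrix().round(3))
E
```

```text
clock: 1.98
tcp_pos: [0.478, 0.2159, 0.3035]
orientation: [-0.001, 0.008, 1.0, 0.0]
wrist_force: [-0.8, -0.6, 1.0]
finger_gap: 0.0856
grip_force: 0.0
[[-1.     0.014 -0.001]
 [ 0.014  1.     0.   ]
 [ 0.001  0.    -1.   ]]
```

View pics/side1.png

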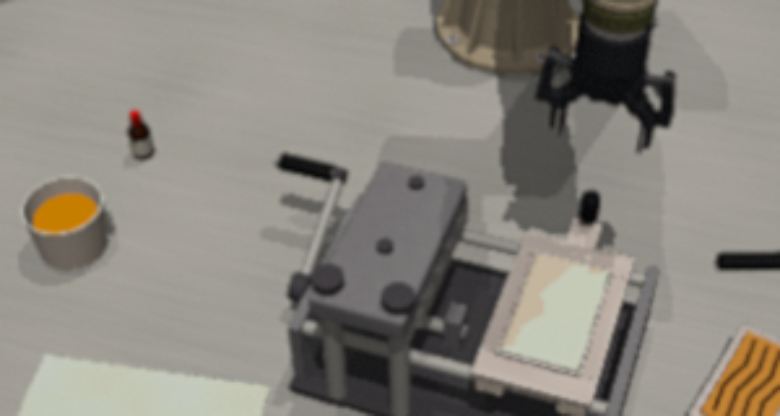

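The gripper is above the knob (crop about (590,208)), with open fingers either side and nothing in the way. I'll descend and grip.

```bash
python3 -m handwheel '{"deltas": [[1,0,0,0.6,0],[1,0,0,0.6,0],[1,0,0,0.6,0],[1,0,0,0.5,0],[1,0,0,0.24,0],[1,0,0,0,0],[-1,0,0,0,0],[-1,0,0,0,0],[-1,0,0,0,0],[-1,0,0,0,0],[-1,0,0,0,0],[-1,0,0,0,0]]}' 30
```

```text
clock: 3.58
tcp_pos: [0.4787, 0.2163, 0.2029]
orientation: [0.001, 0.008, 1.0, 0.001]
wrist_force: [-1.0, 3.3, 5.9]
finger_gap: 0.0234
grip_force: 29.8
```

```bash
python3 -m handwheel '{"deltas": [[-1,0,-0.25,0,0],[-1,0,-0.3,0,0],[-1,0,-0.4,0,0],[-1,0,-0.4,0,0],[-1,0,-0.4,0,0],[-1,0,-0.4,0,0],[-1,0,-0.4,0,0],[-1,0,-0.4,0,0],[-1,0,-0.4,0,0],[-1,0,-0.4,0,0],[-1,0,-0.3,0,0],[-1,0,-0.25,0,0],[-1,0,-0.2,0,0],[-1,0,0,0,0],[-1,0,0,0,0],[-1,0,0,0,0]]}' 30; python3 -c "
from h import *
cam('top');s=status.get_state();print(s['tcp_pos'],s['wrist_force'])"
```

```text
clock: 5.58
tcp_pos: [0.4745, 0.0359, 0.2029]
orientation: [-0.001, 0.008, 1.0, 0.0]
wrist_force: [-5.6, 1.8, 9.9]
finger_gap: 0.0231
grip_force: 30.6
[0.47450983 0.03591506 0.20290582] [-5.29685925  2.56772192 10.45911176]
```

```bash
python3 -m handwheel '{"deltas": [[0.3,0,0,0,0],[0.3,0,0,0,0],[1,0,0,0,0],[1,0,0,0,0],[1,0,0,-0.5,0],[1,0,0,-0.75,0],[1,0,0,-0.75,0],[1,0,0,0,0]]}'
python3 - <<'E'
from h import *
for n in('side','top'):
    c=cam(n); P=cloud(c); np.save(n+'2.npy',P); 
    cv2.imwrite(f'pics/{n}2.png',cv2.resize(c['frame'][100:260,140:440,::-1],None,fx=2.6,fy=2.6))
    im=c['frame'].max(2)
    for nm,lo,hi in(('knob',(.44,.0,.135),(.52,.08,.172)),('grip',(.45,-.19,.085),(.51,-.08,.125))):
        q=P[(P>lo).all(2)&(P<hi).all(2)&(im<70)]
        if len(q): print(n,nm,len(q),q.mean(0).round(4),q.min(0).round(4),q.max(0).round(4))
E
```

```text
clock: 6.62
tcp_pos: [0.477, 0.0357, 0.2845]
orientation: [0.002, 0.008, 1.0, -0.0]
wrist_force: [0.1, 0.7, -0.6]
finger_gap: 0.0853
grip_force: 0.0
side knob 59 [0.4802 0.0382 0.1568] [0.4676 0.0257 0.1407] [0.4904 0.0485 0.1658]
side grip 136 [ 0.4873 -0.1289  0.11  ] [ 0.4753 -0.1731  0.0958] [ 0.496  -0.0861  0.1196]
top grip 254 [ 0.4804 -0.1323  0.1111] [ 0.4689 -0.1742  0.0999] [ 0.4917 -0.0884  0.1197]
```

View pics/side2.png

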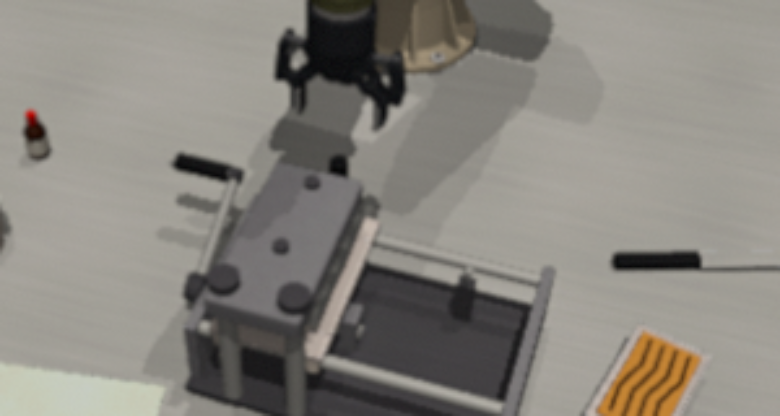

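The carrier now sits under the head, the knob has moved 180 mm, and the lever is still down with its grip at crop (205,167). On to the lever.

```bash
python3 -m handwheel '{"deltas": [[1,-0.185,-0.72,0,0],[1,0,-0.72,0,0],[1,0,-0.72,0,0],[1,0,-0.72,0,0],[1,0,-0.73,0,0],[1,0,-0.73,0,0],[1,0,0,0,1],[1,0,0,0,1],[1,0,0,0,1],[1,0,0,0,1],[1,0,0,0,1],[1,0,0,0,1],[1,0,0,0,1],[1,0,0,0,1],[1,0,0,0,1],[1,0,0,0,0]]}' 100; python3 - <<'E'
from h import *
s=status.get_state();print(R.from_quat(s['orientation'],scalar_first=True).as_matrix().round(3),s['joint_pos'].round(2))
c=cam('side'); cv2.imwrite('pics/side3.png',cv2.resize(c['frame'][60:220,140:340,::-1],None,fx=3,fy=3))
E
```

```text
clock: 8.72
tcp_pos: [0.4798, -0.1376, 0.2808]
orientation: [-0.001, 0.712, 0.702, -0.0]
wrist_force: [0.1, -0.8, 0.7]
finger_gap: 0.0855
grip_force: 0.0
[[ 0.014  1.    -0.002]
 [ 1.    -0.014  0.001]
 [ 0.001 -0.002 -1.   ]] [-0.44  0.18 -0.19  1.21  0.    1.14]
```

View pics/side3.png

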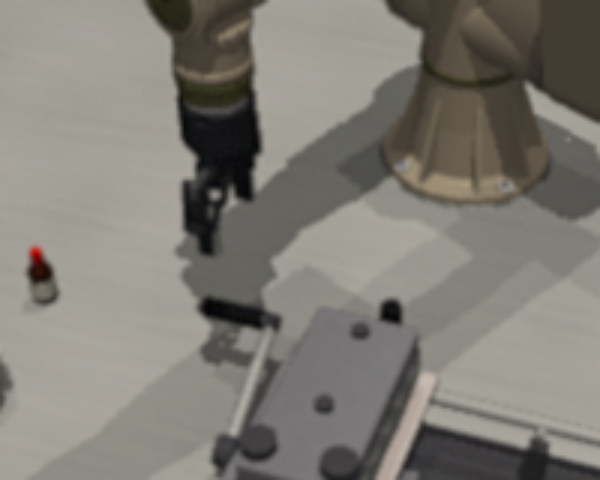

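The fingers straddle the grip (crop (235,312)) in line with x. I'll descend and grip at 100 N.

```bash
python3 -m handwheel '{"deltas": [[1,0,0.05,0.6,0],[1,0,0,0.7,0],[1,0,0,0.7,0],[1,0,0,0.6,0],[1,0,0,0.4,0],[1,0,0,0.12,0],[1,0,0,0,0],[-1,0,0,0,0],[-1,0,0,0,0],[-1,0,0,0,0],[-1,0,0,0,0],[-1,0,0,0,0],[-1,0,0,0,0],[-1,0,0,0,0]]}' 100; python3 - <<'E'
from h import *
s=status.get_state();p=s['tcp_pos'];print(p,s['finger_gap'])
g=p-[0,0,.054]
# arc: tool y=world x(yaw), z down
for d in np.arange(0,1.135,.0667):
    print(round(d,2),(150*(np.cos(.436)-np.cos(.436+d))/40).round(2),(-150*(np.sin(.436+d)-np.sin(.436))/40).round(2))
E
```

```text
clock: 10.52
tcp_pos: [0.4826, -0.138, 0.1579]
orientation: [0.0, 0.713, 0.702, 0.0]
wrist_force: [-1.2, 0.6, 5.8]
finger_gap: 0.0215
grip_force: 97.8
[ 0.4825916  -0.13799813  0.15792529] 0.021517431323897766
0.0 0.0 -0.0
0.07 0.11 -0.22
0.13 0.24 -0.44
0.2 0.38 -0.64
0.27 0.54 -0.84
0.33 0.71 -1.03
0.4 0.89 -1.2
0.47 1.08 -1.36
0.53 1.28 -1.51
0.6 1.49 -1.64
0.67 1.71 -1.76
0.73 1.94 -1.87
0.8 2.17 -1.96
0.87 2.41 -2.03
0.93 2.65 -2.09
1.0 2.9 -2.13
1.07 3.15 -2.16
1.13 3.4 -2.17
```

```bash
python3 -m handwheel '{"deltas": [[-1,0,0.11,-0.22,0],[-1,0,0.13,-0.22,0],[-1,0,0.14,-0.20,0],[-1,0,0.16,-0.20,0],[-1,0,0.17,-0.19,0],[-1,0,0.18,-0.17,0],[-1,0,0.19,-0.16,0],[-1,0,0.20,-0.15,0],[-1,0,0.21,-0.13,0],[-1,0,0,0,0],[-1,0,0,0,0]]}' 100; python3 - <<'E'
from h import *
c=cam('side'); cv2.imwrite('pics/side4.png',cv2.resize(c['frame'][60:220,140:340,::-1],None,fx=3,fy=3))
E
```

```text
clock: 11.9
tcp_pos: [0.5416, -0.1393, 0.2237]
orientation: [-0.0, 0.713, 0.701, -0.001]
wrist_force: [-3.0, -4.9, -1.7]
finger_gap: 0.0213
grip_force: 98.5
```

View pics/side4.png

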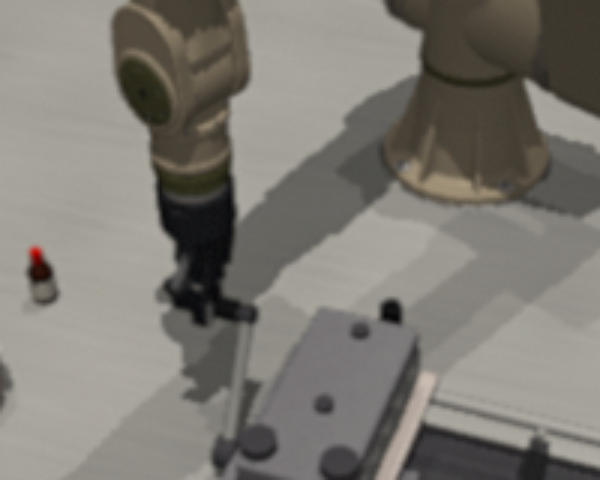

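The lever follows and is firmly held (grip at crop (235,310)). I'll finish the arc.

```bash
python3 -m handwheel '{"deltas": [[-1,-0.02,0.22,-0.12,0],[-1,-0.01,0.23,-0.11,0],[-1,0,0.23,-0.09,0],[-1,0,0.24,-0.07,0],[-1,0,0.24,-0.06,0],[-1,0,0.25,-0.04,0],[-1,0,0.25,-0.03,0],[-1,0,0.25,-0.01,0],[-1,0,0,0,0],[-1,0,0,0,0],[-1,0,0,0,0],[-1,0,0,0,0]]}' 100; python3 - <<'E'
from h import *
for n in('side','top'):
    c=cam(n); cv2.imwrite(f'pics/{n}5.png',cv2.resize(c['frame'][80:240,140:340,::-1],None,fx=3,fy=3)); np.save(n+'5.npy',cloud(c))
E
```

```text
clock: 13.45
tcp_pos: [0.6182, -0.1413, 0.245]
orientation: [0.0, 0.713, 0.702, 0.0]
wrist_force: [-4.7, -2.3, 4.7]
finger_gap: 0.0213
grip_force: 99.0
```

View pics/side5.png

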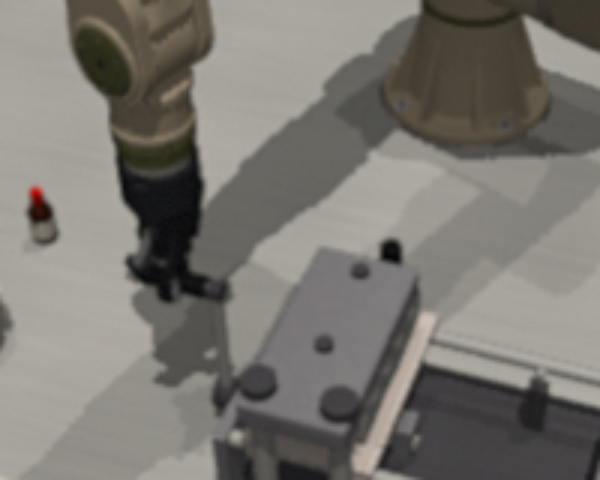

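View pics/top5.png

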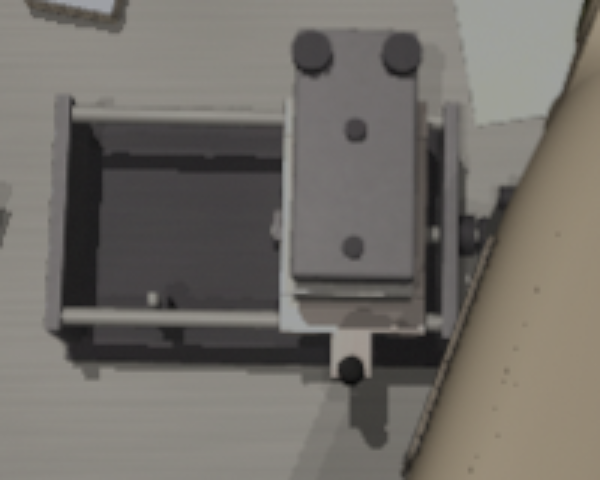

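The lever stands upright and held (crop (205,288) above the shaft at (222,390)). The knob is still in front of the head, at top crop (350,370). I'll check its position numerically, then hand in.

```bash
python3 - <<'E'
from h import *
from workcell import hand_in
for n in('side','top'):
    im=cv2.imread(f'pics/{n}5.png'); P=np.load(n+'5.npy')[80:240,140:340]; im=cv2.resize(im,(200,160)).max(2)
    q=P[(P>(.44,.0,.135)).all(2)&(P<(.52,.08,.172)).all(2)&(im<80)]
    print(n,len(q),q.mean(0).round(4),q.min(0).round(4),q.max(0).round(4))
y=(q[:,1].min()+q[:,1].max())/2
print(y,status.get_state()['wrist_force'])
if abs(y-.036)<.005: print(hand_in())
E
```

```text
side 48 [0.4816 0.0399 0.1566] [0.4686 0.0284 0.136 ] [0.491  0.0486 0.1651]
top 65 [0.4743 0.0359 0.1585] [0.4632 0.0267 0.1374] [0.4856 0.0448 0.163 ]
0.03575671581848853 [-4.25853289 -1.98124416  5.43403835]
the job is handed in; nothing more can be done
None
```

I've handed the job in: the carrier measured about 180 mm along the rails, at the closing detent, and the gripper is still holding the cam lever straight up at 100 N. I couldn't see the platen lift or the presser contact directly, and no verdict came back.

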